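# Gather the clay caps in the tote's lipped corner and hold them over the banding wheel

### The arm

A 6-joint arm with a two-finger parallel gripper is mounted at the origin on the work surface. World frame = base frame: x ahead of the robot, y to its left, z up, the work surface at z = 0. Lengths are in m, angles in rad, forces in N, time in s.
With the tool pointing down it reaches from about 0.35 to 0.775 m from the base axis. Payload 5.5 kg.
Tool frame: the origin (TCP) lies between the finger pads; the fingertips stand 22 mm ahead of it and the grasp point (between the pads) lies 3 mm ahead of it; z points along the fingers, y is the line along which they close (so a half turn about z gives the same grasp; the last joint's range is limited). The gripper opens to 85 mm and grips with 20 to 120 N. Pads are 22 mm wide; open, the fingers measure 114 mm over their backs; the gripper's body (76 mm by 85 mm) begins 54 mm behind the grasp point. The pads swing forward as they close: fully open they stand 13 mm farther back than shut.
Start: joints at [-1.39, 0.313, 0.046, 1.304, 0, 1.431], TCP at [0.181, -0.546, 0.253] pointing down, gripper open.
Joint ranges: [-2.76, 2.76], [-0.86, 1.69], [-1.03, 1.26], [-2.2, 2.34], [-1.47, 1.5], [-3.14, 3.14]. Speed limits (rad/s): [2.57, 2.57, 3.14, 3.14, 3.14, 3.14].

### API

Orientations are given as a unit quaternion [w, x, y, z].
In Python, from workcell import env, camrig, hand_in gives the robot as it stands (env), with the cameras (camrig) and the job as plain functions.
- The arm moves only by the tool advance, called after ">>>" as name(argument=value, ...) on one line, values as JSON. Schema: {"type":"object","properties":{"offsets":{"type":"object","properties":{"x":{"type":"array","items":{"type":"number"},"minItems":1,"maxItems":8},"y":{"type":"array","items":{"type":"number"},"minItems":1,"maxItems":8},"z":{"type":"array","items":{"type":"number"},"minItems":1,"maxItems":8},"ax":{"type":"array","items":{"type":"number"},"minItems":1,"maxItems":8},"ay":{"type":"array","items":{"type":"number"},"minItems":1,"maxItems":8},"az":{"type":"array","items":{"type":"number"},"minItems":1,"maxItems":8}},"additionalProperties":false,"required":["x","y","z","ax","ay","az"]},"finger_gap":{"type":"number"},"clamp_n":{"type":"number"},"only":{"type":"string"},"quiet":{"type":"boolean"},"lines":{"type":"string"}},"required":["offsets"],"additionalProperties":false}. offsets is an object with one list for each field, all of the same length, 1 to 8, a row being the entries at one place: x, y, z (the shift in m), ax, ay, az (a rotation vector in rad); each row is the pose to reach, as a shift and turn from the pose commanded when the call began, along the tool's axes at that moment; what a row does not reach only later rows make up. A row lasts 1/8 s, in which the tool goes at most 0.0625 m and 0.188 rad, less where a joint would pass 70% of its speed; a pose out of reach is approached as far as the arm can. finger_gap is the finger opening in m, set as the call begins (left out keeps the last). The fingers move at their own pace and stop on an object; clamp_n is the grip in N (left out, the last holds). Time passes only in rows, so rows that do not move let the fingers close. The tool returns the time, the measured TCP pose, the force, the opening and the grip force at its end. only (a regular expression) keeps the lines of the reply that match it, lines (a string "A,B") keeps lines A to B, and quiet returns only ok. Input that does not fit is refused with a message, and nothing moves.
- env.get_state(): the state, without advancing time (a new reading comes with each control period).
- camrig.read_camera(name): name is "side" or "top" or "wrist"; returns a dict with "image" (400x640x3 uint8, red, green, blue), "K" (3x3 intrinsics, pixels), "R" (3x3) and "t" (3): a world point X has camera coordinates R X + t. Camera axes: x right, y down, z forward; pixel columns grow to the right and rows downward; lengths in m; the calibration is good to about 2 mm. A picture is of the moment at which its call begins. There is no depth.
- hand_in(): hands the job in; it is judged then, once.
The state is a dict: "clock": time; "joint_pos": joint angles; "qvel": joint speeds; "tau": joint torques, N m; "tcp_pos": TCP position; "orientation": TCP orientation; "wrist_force": force on the tool from outside, world axes, zero at the start; "ft_torque": the same for the moment, N m; "finger_gap": finger opening in m; "grip_force": force on a finger pad.
Only numpy, scipy, OpenCV 4.12 (cv2) and the standard library are available. Lean on these libraries where they do the work, as an engineer would, in place of code of your own. Each camera call takes 0.05 s, during which the arm holds its last target. There are 200 camera calls.

### The job

Pick up the small plywood tote by its bar handle, carry it to the round metal banding wheel and tilt it down towards its lipped corner until all five loose clay mushroom caps have slid together into that corner. Finish while holding it: keep the tote still in the gripper, well tilted (some 30 to 40 degrees), with the lipped corner over the centre of the wheel, close above it (about 3 to 12 cm) but touching nothing, so that the painter can pick the caps out. Spill no cap and leave the other things on the table where they are.

Things in the scene. Friction and masses are not known exactly. Their poses are not given: they have to be found in the camera images.
- tote: small open plywood tote, 200 (x) x 150 (y) mm, floor and walls 6 mm thick, walls 55 mm high, 420 g +-25 %. Origin: centre of its underside, z up. The lipped corner is the one at -x, -y: there both walls drop to 36 mm over 55 mm and a flat pouring lip, 46 mm wide, sticks out 25 mm. A bar handle runs over its middle (see tote_grip).
- tote_grip (a point): centre of the tote's wooden bar handle, at (0, 0, 108 mm) in the tote's frame; axes as the tote's. The bar is 20 mm wide (y), 20 mm tall (top 118 mm above the underside), and runs along x the full length between end posts 30 mm wide (y); the space under it is open.
- tote_corner (a point): the inner bottom of the tote's lipped corner: floor level, where the two inner wall faces meet; in the tote's frame (-94, -69, 6 mm); axes as the tote's
- wheel: banding wheel fixed to the table: a round bare-metal turntable plate, 170 mm across and 10 mm thick, on a pillar and a 110 mm foot, its top 48 mm above the table; it does not turn. Origin: centre of its underside
- wheel_top (a point): centre of the banding wheel's top face
- cap0: one of five alike loose terracotta mushroom caps lying in the tote: a dome 24 mm across and 14 mm tall, flat side down at first, 10 g; origin at the centre of its flat side. On the tote's floor the caps begin to slide at a slope of 9 to 14 degrees; a cap held up by a wall or another cap may need 30 to 35 degrees or a second tilt in another direction.
- cap1: one of five alike loose terracotta mushroom caps lying in the tote: a dome 24 mm across and 14 mm tall, flat side down at first, 10 g; origin at the centre of its flat side. On the tote's floor the caps begin to slide at a slope of 9 to 14 degrees; a cap held up by a wall or another cap may need 30 to 35 degrees or a second tilt in another direction.
- cap2: one of five alike loose terracotta mushroom caps lying in the tote: a dome 24 mm across and 14 mm tall, flat side down at first, 10 g; origin at the centre of its flat side. On the tote's floor the caps begin to slide at a slope of 9 to 14 degrees; a cap held up by a wall or another cap may need 30 to 35 degrees or a second tilt in another direction.
- cap3: one of five alike loose terracotta mushroom caps lying in the tote: a dome 24 mm across and 14 mm tall, flat side down at first, 10 g; origin at the centre of its flat side. On the tote's floor the caps begin to slide at a slope of 9 to 14 degrees; a cap held up by a wall or another cap may need 30 to 35 degrees or a second tilt in another direction.
- cap4: one of five alike loose terracotta mushroom caps lying in the tote: a dome 24 mm across and 14 mm tall, flat side down at first, 10 g; origin at the centre of its flat side. On the tote's floor the caps begin to slide at a slope of 9 to 14 degrees; a cap held up by a wall or another cap may need 30 to 35 degrees or a second tilt in another direction.
- mushroom_small: bystander: standing clay mushroom, 100 mm tall, cap 60 mm across; origin: centre of its underside
- mushroom_big: bystander: standing clay mushroom, 160 mm tall, cap 96 mm across; origin: centre of its underside
- paint_can: bystander: closed paint can, 74 mm across, 100 mm tall; origin: centre of its underside
- tape: bystander: roll of tape lying flat, 90 mm across, 24 mm tall; origin: centre of its underside
- brush: bystander: paint brush lying flat, 130 mm long; origin: underside of the middle, handle towards -x
- brush_pot: bystander: white pot with brushes, 72 mm across, 90 mm tall, brushes to 185 mm; origin: centre of its underside
- bowl: bystander: bowl, 100 mm across, 45 mm tall; origin: centre of its underside

How it is judged:
At the end, for the whole second after the job is handed in: Gripper holds the tote still (50 mm/s), tilted 17 to 57 degrees, lipped corner lowest (x and y axes rise 5 degrees); all caps at rest (0.1 m/s) within 90 mm of that inner corner, itself within 50 mm sideways of the wheel centre, 60 to 200 mm above the table; tote touches nothing else (angle between tote's own z axis and vertical between 0.3 and 1 rad and angle between tote's own x axis and vertical below 1.49 rad and angle between tote's own y axis and vertical below 1.49 rad and distance between each of cap0, cap1, cap2, cap3, cap4 and tote_corner below 0.09 m and linear speed of each of cap0, cap1, cap2, cap3, cap4 below 0.1 m/s and horizontal distance between tote_corner and wheel_top below 0.05 m and height (world z) of tote_corner between 0.06 and 0.2 m and linear speed of tote below 0.05 m/s and angular speed of tote below 0.4 rad/s and contact force between tote and the fingers above 2 N and contact force between tote and wheel below 0.1 N and contact force between tote and mushroom_small below 0.1 N and contact force between tote and mushroom_big below 0.1 N and contact force between tote and paint_can below 0.1 N and contact force between tote and tape below 0.1 N and contact force between tote and brush below 0.1 N and contact force between tote and brush_pot below 0.1 N and contact force between tote and bowl below 0.1 N); the arm keeps its last pose, push and grip.
It fails at once if a bystander is pushed more than 30 mm (distance of any of mushroom_small, mushroom_big, paint_can, tape, brush, brush_pot, bowl from where it was at the start of the episode above 0.03 m).
It fails at once if a standing bystander is knocked over (angle between any of mushroom_small, mushroom_big, paint_can, brush_pot's own z axis and vertical above 0.5 rad).
It fails at once if a cap falls out of the tote ((x of any of cap0, cap1, cap2, cap3, cap4 in the frame of tote above 0.105 m or x of any of cap0, cap1, cap2, cap3, cap4 in the frame of tote below -0.105 m or y of any of cap0, cap1, cap2, cap3, cap4 in the frame of tote above 0.08 m) or (y of any of cap0, cap1, cap2, cap3, cap4 in the frame of tote below -0.08 m or z of any of cap0, cap1, cap2, cap3, cap4 in the frame of tote above 0.09 m or z of any of cap0, cap1, cap2, cap3, cap4 in the frame of tote below -0.01 m)).
It also fails if it takes over 58 s, if anything falls off the work surface, if the arm or the gripper's body presses on something with over 40 N, if the wrist force passes 120 N, or if a joint passes its speed limit or range.

## Working session

There is one attempt and no reset: what is moved stays moved. The work goes in short steps, Python scripts to look and compute and a tool call to move; the robot and the scene stay as the last step left them, time stands still between calls to the robot, and variables do not carry over. Pictures are saved under pics/ and viewed, at most 10 in all, crops included, and the job is handed in when it is done.

```bash
ls; mkdir -p pics
```

Run:
```python
from workcell import env, camrig, hand_in
import cv2
for n in("top","side"):
    c=camrig.read_camera(n); cv2.imwrite(f"pics/{n}0.png",c["image"][:,:,::-1]); print(n,c["K"].tolist(),c["R"].round(4).tolist(),c["t"].round(4).tolist())
s=env.get_state(); print(s["clock"],s["tcp_pos"],s["orientation"],s["finger_gap"])
```

```text
pics
workcell.py
top [[435.96688520357276, 0.0, 321.10504590108843], [0.0, 435.96688520357276, 194.52062271977186], [0.0, 0.0, 1.0]] [[0.0087, -1.0, -0.0006], [-0.9854, -0.0084, -0.1703], [0.1703, 0.0021, -0.9854]] [-0.0355, 0.5745, 1.0261]
side [[422.5224173739475, 0.0, 319.04856888710503], [0.0, 422.5224173739475, 197.60154867298192], [0.0, 0.0, 1.0]] [[0.9826, -0.1851, -0.0176], [-0.1502, -0.7344, -0.6619], [0.1095, 0.653, -0.7494]] [-0.5714, 0.1122, 1.0332]
0.1 [ 0.18122897 -0.54525747  0.25248566] [-8.23599149e-04  9.87158770e-01  1.59740050e-01  2.62827227e-06] 0.08534127608835419
```

View pics/top0.png

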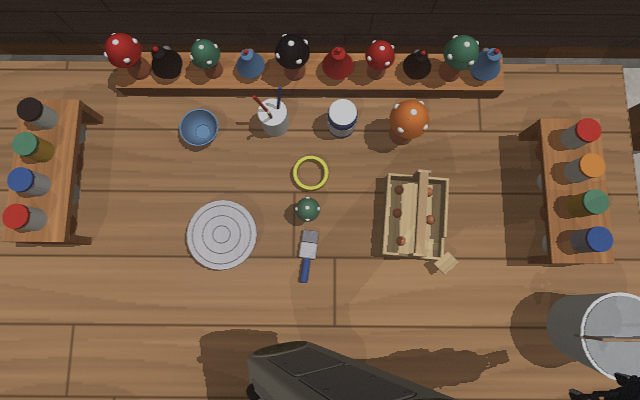

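View pics/side0.png

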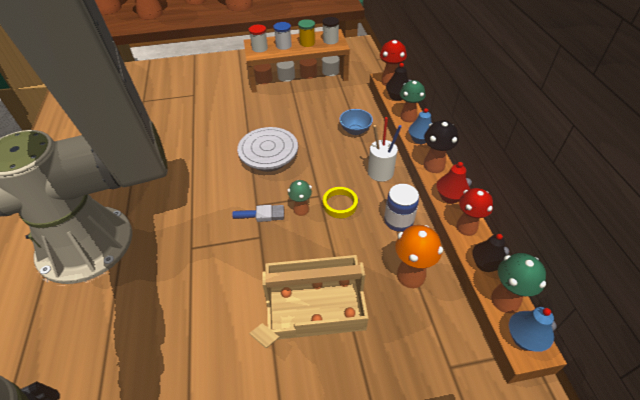

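The top view shows the wheel at about (221,235) and the tote at about (416,218), with its lip at the lower right (446,264). The bar runs almost along world x. I'll enlarge both.

Run:
```python
import cv2
im=cv2.imread("pics/top0.png")
a=cv2.resize(im[160:280,370:470],None,fx=5,fy=5,interpolation=2)
cv2.imwrite("pics/c1.png",a)
```

```text
(no output)
```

View pics/c1.png

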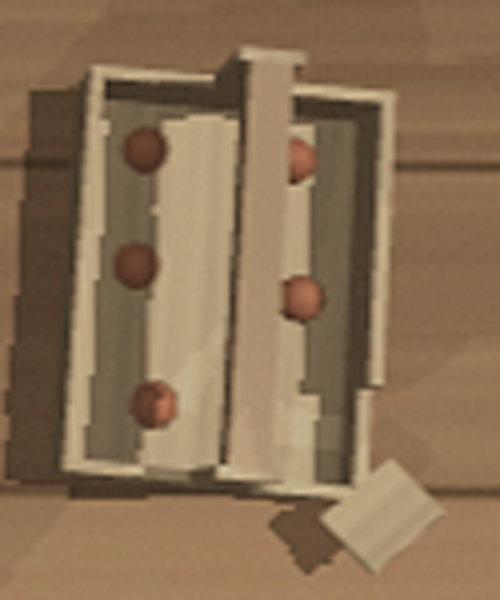

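Crop: bar top centreline runs from (272,60) to (254,472). Wall-top corners are (90,66), (397,92) and (62,470).

Create h.py:
```python
from workcell import env, camrig, hand_in
import numpy as np, cv2
from scipy.spatial.transform import Rotation as Ro
def P(c,u,v,z):
    d=c["R"].T@np.linalg.solve(c["K"],[u,v,1.]); o=-c["R"].T@c["t"]
    return o+d*(z-o[2])/d[2]
def proj(c,X):
    x=c["K"]@(c["R"]@np.array(X)+c["t"]); return x[:2]/x[2]
def Q(s): q=s["orientation"]; return Ro.from_quat([q[1],q[2],q[3],q[0]])
```

Run:
```python
from h import *
c=camrig.read_camera("top");e=camrig.read_camera("side")
f=lambda u,v,z:P(c,370+u/5,160+v/5,z).round(4)
a,b=f(272,60,.118),f(254,472,.118); print("bar",a,b,(a+b)/2,np.linalg.norm(a-b),np.degrees(np.arctan2(*(a-b)[1::-1])))
w=[f(90,66,.055),f(397,92,.055),f(62,470,.055)]; print("walls",w,(w[1]+w[2])/2,np.linalg.norm(w[0]-w[1]),np.linalg.norm(w[0]-w[2]))
print("lens",np.degrees(np.arctan2(*(w[0]-w[2])[1::-1])))
m=P(c,221.5,235,.048);print("wheel",m,"side:",P(e,268,148,.048))
for n,u,v,z in [("mush_s",307,208,.08),("tape",311,173,.012),("brush",307,256,.01),("big",408,118,.12),("can",342,110,.1),("pot",273,110,.09),("bowl",199,127,.03)]: print(n,P(c,u,v,z).round(3))
s=env.get_state();print(s["tcp_pos"],Q(s).as_matrix().round(3))
```

```text
bar [ 0.6181 -0.2706  0.118 ] [ 0.4279 -0.2564  0.118 ] [ 0.523  -0.2635  0.118 ] 0.19072933701976735 -4.26968178135881
walls [array([ 0.6287, -0.1956,  0.055 ]), array([ 0.6168, -0.3469,  0.055 ]), array([ 0.4304, -0.1787,  0.055 ])] [ 0.5236 -0.2628  0.055 ] 0.15176725602052638 0.19901884332896724
lens -4.871228047822195
wheel [0.47302425 0.21072188 0.048     ] side: [0.4750654  0.20111084 0.048     ]
mush_s [0.537 0.003 0.08 ]
tape [ 0.637 -0.004  0.012]
brush [0.425 0.003 0.01 ]
big [ 0.749 -0.235  0.12 ]
can [ 0.775 -0.08   0.1  ]
pot [0.777 0.089 0.09 ]
bowl [0.752 0.286 0.03 ]
[ 0.1812375  -0.54539106  0.2527265 ] [[ 0.949  0.315 -0.   ]
 [ 0.315 -0.949  0.001]
 [ 0.    -0.001 -1.   ]]
```

>>> advance(offsets={"x":[0.05,0.1,0.155,0.21,0.265,0.315,0.365,0.414],"y":[-0.02,-0.04,-0.06,-0.08,-0.1,-0.12,-0.14,-0.161],"z":[0,0,0,0,0,0,0,0],"ax":[0,0,0,0,0,0,0,0],"ay":[0,0,0,0,0,0,0,0],"az":[-0.18,-0.36,-0.54,-0.72,-0.9,-1.08,-1.26,-1.44]}, finger_gap=0.085)

```text
clock: 1.2
tcp_pos: [0.5246, -0.261, 0.2532]
orientation: [0.0, 0.635, 0.773, -0.0]
wrist_force: [0.1, 0.3, -0.3]
finger_gap: 0.0852
grip_force: 0.0
```

Run:
```python
from h import *
s=env.get_state();R=Q(s).as_matrix()
T=np.array([.523,-.263,.2]);yaw=np.radians(175.4)
Rd=Ro.from_euler('z',yaw)*Ro.from_euler('x',np.pi)
print(s["joint_pos"],R.T@(T-s["tcp_pos"]),(Q(s).inv()*Rd).as_rotvec())
```

```text
[-5.98537737e-01  3.34857458e-01  7.60659654e-02  1.31196332e+00
 -1.88338129e-04  7.76231050e-01] [-0.00160652 -0.00198406  0.05315387] [-1.94748547e-04  7.01976385e-05 -1.29448364e+00]
```

>>> advance(offsets={"x":[0,0,0,0,0,0,-0.001,-0.0016],"y":[0,0,0,0,0,0,-0.002,-0.002],"z":[0.01,0.02,0.03,0.04,0.053,0.053,0.053,0.053],"ax":[0,0,0,0,0,0,0,0],"ay":[0,0,0,0,0,0,0,0],"az":[-0.18,-0.36,-0.54,-0.72,-0.9,-1.08,-1.26,-1.294]})

```text
clock: 2.2
tcp_pos: [0.5216, -0.2643, 0.2]
orientation: [-0.0, 0.044, 0.999, 0.0]
wrist_force: [-0.9, -0.4, 0.4]
finger_gap: 0.0852
grip_force: 0.0
```

Run:
```python
from h import *
s=env.get_state();print(s["joint_pos"])
c=camrig.read_camera("wrist");im=c["image"][:,:,::-1].copy()
cv2.imwrite("pics/w1.png",im)
print(proj(c,[.523,-.263,.118]),Q(s).as_matrix().round(3))
```

```text
[-6.06212751e-01  3.51962419e-01 -3.03230355e-02  1.18904820e+00
 -9.35904280e-05 -5.19183860e-01]
[314.01574509 219.92723381] [[-0.996  0.087 -0.   ]
 [ 0.087  0.996  0.   ]
 [ 0.001  0.    -1.   ]]
```

View pics/w1.png

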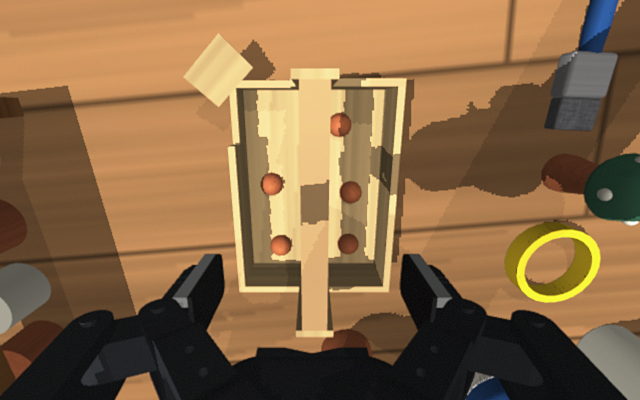

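The wrist view shows the bar vertical at u≈315, from v≈75 to 333. It sits centred between the fingers, and the predicted grip point (314,220) lies on it. I'll descend and grip.

>>> advance(offsets={"x":[0,0,0,0,0,0,0,0],"y":[0,0,0,0,0,0,0,0],"z":[0.02,0.04,0.06,0.075,0.085,0.089,0.089,0.089],"ax":[0,0,0,0,0,0,0,0],"ay":[0,0,0,0,0,0,0,0],"az":[0,0,0,0,0,0,0,0]})

```text
clock: 3.25
tcp_pos: [0.5222, -0.2646, 0.112]
orientation: [0.001, 0.043, 0.999, -0.0]
wrist_force: [0.1, 0.0, -0.3]
finger_gap: 0.0849
grip_force: 0.0
```

>>> advance(offsets={"x":[0,0,0,0,0,0,0,0],"y":[0,0,0,0,0,0,0,0],"z":[0,0,0,0,0,0,0,0],"ax":[0,0,0,0,0,0,0,0],"ay":[0,0,0,0,0,0,0,0],"az":[0,0,0,0,0,0,0,0]}, finger_gap=0, clamp_n=110)

```text
clock: 4.25
tcp_pos: [0.5219, -0.2644, 0.1117]
orientation: [0.0, 0.043, 0.999, -0.0]
wrist_force: [-1.0, 0.6, 5.4]
finger_gap: 0.0181
grip_force: 108.5
```

>>> advance(offsets={"x":[0,0,0,0,0,0,0,0],"y":[0,0,0,0,0,0,0,0],"z":[-0.004,-0.012,-0.024,-0.04,-0.06,-0.08,-0.1,-0.12],"ax":[0,0,0,0,0,0,0,0],"ay":[0,0,0,0,0,0,0,0],"az":[0,0,0,0,0,0,0,0]})

```text
clock: 5.25
tcp_pos: [0.5219, -0.2644, 0.2332]
orientation: [0.001, 0.043, 0.999, -0.0]
wrist_force: [-0.1, 0.1, -4.7]
finger_gap: 0.0183
grip_force: 107.5
```

>>> advance(offsets={"x":[0,0,0,0,0,0,0,0],"y":[0,0,0,0,0,0,0,0],"z":[-0.02,-0.038,-0.05,-0.06,-0.066,-0.068,-0.068,-0.068],"ax":[0,0,0,0,0,0,0,0],"ay":[0,0,0,0,0,0,0,0],"az":[0,0,0,0,0,0,0,0]})

```text
clock: 6.25
tcp_pos: [0.5216, -0.2642, 0.2987]
orientation: [-0.0, 0.043, 0.999, 0.0]
wrist_force: [-0.8, -0.8, -5.0]
finger_gap: 0.0183
grip_force: 107.5
```

Run:
```python
from h import *
s=env.get_state();print(s["joint_pos"],s["ft_torque"])
c=camrig.read_camera("wrist");cv2.imwrite("pics/w2.png",c["image"][:,:,::-1])
```

```text
[-6.06122553e-01  3.26660283e-01  1.75141738e-01  1.42023116e+00
 -5.62156185e-05 -5.19317201e-01] [-0.01501577 -0.02100718  0.04195145]
```

View pics/w2.png

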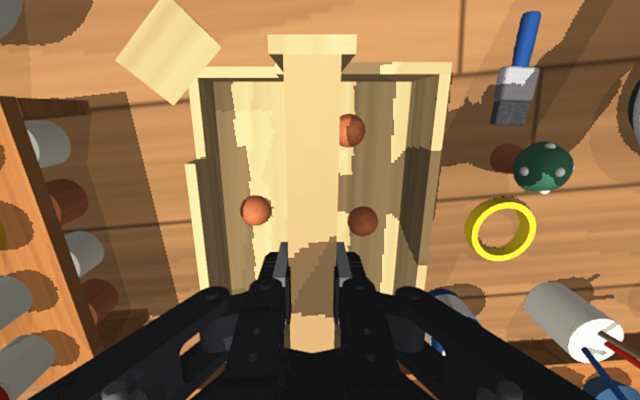

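Tote is held level with the caps inside; measured weight is about 5 N. Now I'll carry it to the wheel.

>>> advance(offsets={"x":[0.001,0.003,0.005,0.008,0.011,0.014,0.017,0.02],"y":[0.006,0.02,0.04,0.065,0.09,0.115,0.14,0.165],"z":[0,0,0,0,0,0,0,0],"ax":[0,0,0,0,0,0,0,0],"ay":[0,0,0,0,0,0,0,0],"az":[0,0,0,0,0,0,0,0]})

```text
clock: 7.3
tcp_pos: [0.5156, -0.0959, 0.2996]
orientation: [0.0, 0.043, 0.999, 0.0]
wrist_force: [1.0, 0.4, -4.1]
finger_gap: 0.018
grip_force: 107.7
```

>>> advance(offsets={"x":[0.003,0.006,0.009,0.012,0.015,0.018,0.021,0.024],"y":[0.025,0.05,0.075,0.1,0.125,0.15,0.175,0.2],"z":[0,0,0,0,0,0,0,0],"ax":[0,0,0,0,0,0,0,0],"ay":[0,0,0,0,0,0,0,0],"az":[0,0,0,0,0,0,0,0]})

```text
clock: 8.3
tcp_pos: [0.5085, 0.1052, 0.2996]
orientation: [0.0, 0.043, 0.999, 0.0]
wrist_force: [0.1, -0.3, -4.3]
finger_gap: 0.0183
grip_force: 107.7
```

>>> advance(offsets={"x":[0.003,0.006,0.009,0.011,0.013,0.014,0.0145,0.0145],"y":[0.025,0.05,0.072,0.092,0.107,0.117,0.122,0.122],"z":[0,0,0,0,0,0,0,0],"ax":[0,0,0,0,0,0,0,0],"ay":[0,0,0,0,0,0,0,0],"az":[0,0,0,0,0,0,0,0]})

```text
clock: 9.3
tcp_pos: [0.5058, 0.2259, 0.2991]
orientation: [-0.0, 0.043, 0.999, -0.0]
wrist_force: [0.4, -0.4, -4.4]
finger_gap: 0.0185
grip_force: 107.7
```

Run:
```python
from h import *
s=env.get_state();print(s["joint_pos"])
# tilt rotvecs in tool axes: tote tilt expressed in tote frame (tool x=-tote x, y=tote y, z=-z)
def tilt(a,b): # rise of x axis a, of y axis b (deg)
    # horizontal-up vector in tote frame
    u=np.array([np.sin(np.radians(a)),np.sin(np.radians(b)),0]);u[2]=np.sqrt(1-u@u)
    # tote frame rotation R with R u = z, minimal
    ax=np.cross(u,[0,0,1]);t=np.arccos(u[2]);ax=ax/np.linalg.norm(ax)*t
    return np.degrees(t),ax*[-1,1,-1]
for a,b in [(0,30),(10,28),(25,20),(32,8),(28,20)]: print(a,b,tilt(a,b))
```

```text
[ 2.75223190e-01  2.63933006e-01  9.04891678e-02  1.39762698e+00
 -3.18939587e-04  3.62059249e-01]
0 30 (np.float64(30.000000000000004), array([-0.52359878,  0.        , -0.        ]))
10 28 (np.float64(30.03685288552874), array([-0.49168574, -0.18186476, -0.        ]))
25 20 (np.float64(32.934256361129925), array([-0.3616067 , -0.44682046, -0.        ]))
32 8 (np.float64(33.22238614365284), array([-0.1472889 , -0.56082121, -0.        ]))
28 20 (np.float64(35.51002241201935), array([-0.36493833, -0.50093005, -0.        ]))
```

>>> advance(offsets={"x":[0,0,0,0,0,0,0,0],"y":[0,0,0,0,0,0,0,0],"z":[0,0,0,0,0,0,0,0],"ax":[-0.01,-0.03,-0.05,-0.07,-0.09,-0.11,-0.13,-0.15],"ay":[-0.015,-0.04,-0.07,-0.1,-0.13,-0.155,-0.18,-0.205],"az":[0,0,0,0,0,0,0,0]})

```text
clock: 10.3
tcp_pos: [0.5052, 0.2251, 0.2992]
orientation: [0.106, 0.044, 0.991, 0.07]
wrist_force: [-0.3, -0.3, -4.1]
finger_gap: 0.0181
grip_force: 107.8
```

>>> advance(offsets={"x":[0,0,0,0,0,0,0,0],"y":[0,0,0,0,0,0,0,0],"z":[0,0,0,0,0,0,0,0],"ax":[-0.02,-0.04,-0.06,-0.08,-0.1,-0.13,-0.16,-0.18],"ay":[-0.025,-0.055,-0.085,-0.115,-0.145,-0.18,-0.22,-0.25],"az":[0,0,0,0,0,0,0,0]})

```text
clock: 11.3
tcp_pos: [0.5045, 0.2248, 0.2985]
orientation: [0.231, 0.043, 0.96, 0.153]
wrist_force: [0.7, 0.3, -3.6]
finger_gap: 0.0185
grip_force: 107.9
```

>>> advance(offsets={"x":[0,0,0,0,0,0],"y":[0,0,0,0,0,0],"z":[0,0,0,0,0,0],"ax":[-0.015,-0.025,-0.035,-0.035,-0.035,-0.035],"ay":[-0.02,-0.035,-0.045,-0.045,-0.045,-0.045],"az":[0,0,0,0,0,0]})

```text
clock: 12.05
tcp_pos: [0.5059, 0.226, 0.2993]
orientation: [0.254, 0.041, 0.952, 0.169]
wrist_force: [-0.4, -0.2, -5.4]
finger_gap: 0.0183
grip_force: 107.9
```

Run:
```python
from h import *
s=env.get_state();print(s["joint_pos"],s["ft_torque"])
c=camrig.read_camera("wrist");d=camrig.read_camera("top")
cv2.imwrite("pics/w3.png",np.hstack([c["image"],d["image"]])[:,:,::-1])
a=cv2.resize(c["image"],(480,300));b=cv2.resize(d["image"][130:300,160:430],(480,302))[:300]
e=camrig.read_camera("side")["image"];e=cv2.resize(e[40:240,180:420],(400,300))
cv2.imwrite("pics/m3.png",np.vstack([np.hstack([a,cv2.resize(e,(320,300))]),np.hstack([b,np.zeros((300,320,3),np.uint8)])])[:,:,::-1])
```

```text
[ 0.16541607 -0.17873536 -0.55893306  0.6058909   0.21597159  0.31704881] [-0.56865831  1.00427793 -0.01336259]
```

View pics/m3.png

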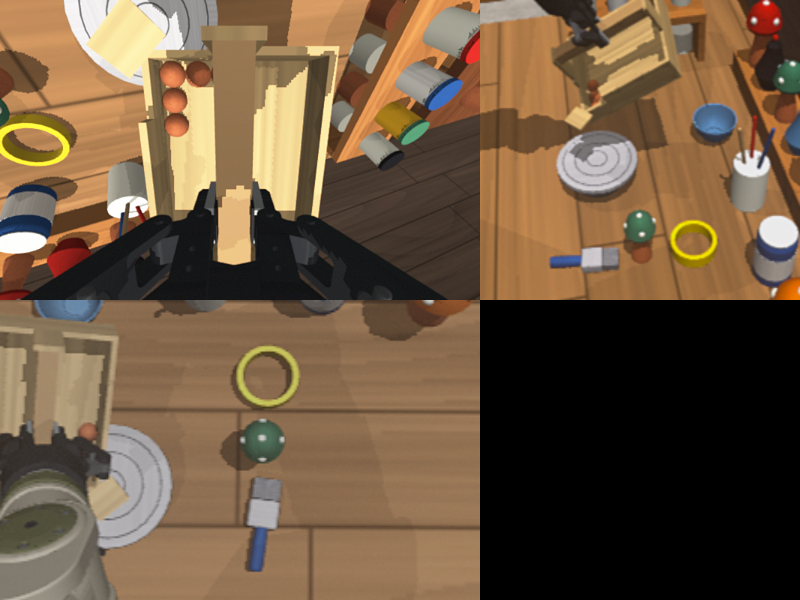

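Four caps are visible packed in the corner: (173,74), (200,72), (175,101) and (176,125). The fifth is hidden, probably behind the bar. I'll overlay the tote model to check for slip and look for the fifth.

Create ov.py:
```python
from h import *
import sys
def tote():
    s=env.get_state(); R=Q(s); Rt=R*Ro.from_euler('x',np.pi)*Ro.from_euler('z',np.pi)
    g=s["tcp_pos"]+R.apply([0,0,.003]); o=g-Rt.apply([0,0,.108]); o=o-Rt.apply([.0,.0,0]); return Rt,o
Rt,o=tote(); W=lambda p:o+Rt.apply(p)
w=np.array([.474,.207,.048]);k=W([-.094,-.069,.006])
print("corner",k,k-w,"tilt",np.degrees(np.arccos(Rt.as_matrix()[2])))
out=[]
for n in("wrist","side"):
    c=camrig.read_camera(n);im=c["image"][:,:,::-1].copy()
    for p in [(-.1,.075,.055),(.1,.075,.055),(-.1,0,.118),(-.094,-.069,.006),(-.094,.069,.006),(.094,-.069,.006),(.094,.069,.006)]:
        cv2.circle(im,tuple(int(v) for v in proj(c,W(p)).round()),2,(0,255,0),-1)
    for p in [(-.082,-.057,.012)]: cv2.circle(im,tuple(int(v) for v in proj(c,W(p)).round()),2,(255,0,0),-1)
    cv2.circle(im,tuple(int(v) for v in proj(c,w).round()),3,(255,0,255),-1)
    out.append(im)
a=cv2.resize(out[0][30:300,100:460],(400,300)); b=cv2.resize(out[1][20:180,200:360],(500,500),interpolation=2)
z=np.zeros((500,800,3),np.uint8); z[:300,:300]=cv2.resize(out[0][30:330,160:460],(300,300)); z[:,300:]=b
cv2.imwrite(sys.argv[1],z)
```

```bash
python3 ov.py pics/m4.png
```

```text
corner [0.47681196 0.20808311 0.1460939 ] [0.00281196 0.00108311 0.0980939 ] tilt [62.05165506 70.00579099 35.46081341]
```

View pics/m4.png

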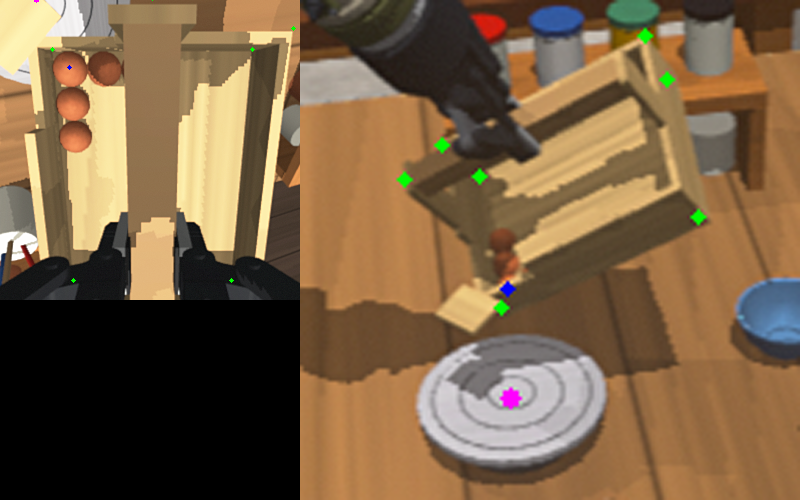

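The model matches both images, so there's no slip and the corner is within 3 mm of the wheel centre. Now to place the fifth cap.

Create cand.py:
```python
import sys; sys.argv=["",'pics/tmp.png']
from ov import *
for n in("side","top","wrist"):
    c=camrig.read_camera(n);h=cv2.cvtColor(c["image"],cv2.COLOR_RGB2HSV)
    print(n)
    m=cv2.inRange(h,(3,110,50),(11,255,255))
    N,L,S,C=cv2.connectedComponentsWithStats(m)
    K=proj(c,W((-.05,-.03,.01)))
    print([(S[i,4],C[i].round(1).tolist()) for i in range(1,N) if S[i,4]>5 and np.hypot(*(C[i]-K))<(120 if n=="wrist" else 45)])
    for p in [(-82,-57),(-82,-33),(-82,-9),(-82,15),(-58,-57),(-34,-57),(-58,-33)]: print(p,proj(c,W((p[0]/1e3,p[1]/1e3,.012))).round(1))
```

```bash
python3 cand.py
```

```text
corner [0.47679633 0.20803062 0.14607292] [0.00279633 0.00103062 0.09807292] tilt [62.04905909 70.00641859 35.46266119]
side
[(np.int32(94), [264.9, 100.8])]
(-82, -57) [266.2 111.6]
(-82, -33) [264.9 104. ]
(-82, -9) [263.6  96.4]
(-82, 15) [262.4  89. ]
(-58, -57) [273.9 108. ]
(-34, -57) [281.7 104.3]
(-58, -33) [272.5 100.3]
top
[(np.int32(81), [209.3, 203.8])]
(-82, -57) [207.9 225.8]
(-82, -33) [196.5 225.4]
(-82, -9) [184.9 225. ]
(-82, 15) [173.1 224.6]
(-58, -57) [208.9 215.7]
(-34, -57) [209.9 205.4]
(-58, -33) [197.4 215.2]
wrist
[(np.int32(3556), [240.6, 122.2])]
(-82, -57) [228.9  97.1]
(-82, -33) [264.   97.1]
(-82, -9) [299.   97.1]
(-82, 15) [334.1  97.1]
(-58, -57) [231.6 132.9]
(-34, -57) [234.2 166.5]
(-58, -33) [265.5 132.9]
```

The side-view blob at about (264,97) fits the third slot on the -x wall, about 61 mm from the corner. All five caps are therefore in the corner. The corner is 98 mm above the wheel, tilt is 35.5°, and everything is still, so I'm handing in.

>>> advance(offsets={"x":[0,0,0,0],"y":[0,0,0,0],"z":[0,0,0,0],"ax":[0,0,0,0],"ay":[0,0,0,0],"az":[0,0,0,0]})

```text
clock: 13.05
tcp_pos: [0.5057, 0.2259, 0.2993]
orientation: [0.254, 0.041, 0.952, 0.169]
wrist_force: [-0.5, -1.4, -4.1]
finger_gap: 0.0183
grip_force: 107.9
```

```bash
python3 -c "
from workcell import env, camrig, hand_in
print(hand_in())"
```

```text
the job is handed in; nothing more can be done
None
```

I handed the job in at about 13 s: the tote is held still at a 35° tilt, with its lipped corner about 3 mm sideways of the wheel centre and 98 mm above it. Four caps are plainly visible in the corner; the fifth is behind the bar in the wrist view, and the side view places it about 61 mm from the corner. The hand-in returned no verdict.

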